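# Reload the resin scraper with a notched blade

### The job

Take the scraper blade by its red rib from the white rest, lay it flat on the bed of the yellow holder between the cheeks with its notch towards the brass pin, then slide it onto the pin and push it home against the pin's spring until the catch snaps up behind its tail and holds it there by itself. Push gently: a firm push on the spring is needed, but do not jam the pin far past the catch or press the blade hard on the holder. Let go, and leave the other things on the table where they are.

Things in the scene. Friction and masses are not known exactly. Their poses are not given: they have to be found in the camera images.
- blade: Scraper blade: steel plate 90 long (x) x 44 wide (y) x 4 mm thick, about 0.12 kg, lying flat, with a red grip rib on top: 44 long (x), 12 wide (y), reaching 26 mm above the plate's underside, centred 5 mm behind the origin. Origin: middle of the plate's underside; z up; +x points to the notched end.
- notch (a point): Middle of the notch's bottom, at the plate's underside, 31 mm ahead (+x) of the blade's origin. The notch opens at the middle of the blade's +x end: 10 wide, 14 mm deep, its mouth flaring to 20 mm. When the blade slides on the bed, friction adds roughly 0.3 to 0.8 times the downward press to the push.
- rest: White blade rest, a slab 130 (x) x 80 (y) x 12 mm with a cork top, fixed; the blade lies on it at the start, roughly lengthwise. Origin: centre of its underside.
- holder: Yellow blade holder, fixed: 190 (x) x 80 (y) mm. Origin: centre of its underside; the flat top (bed) is 20 mm higher. The blade goes in notch first towards +x. Two aluminium cheeks, x = -75 to +45 mm, rise 5 mm above the bed, inner faces 24 mm each side of the centre line at the bed, leaning outward. Brass pin, orange block and brass catch sit on a depth slide in the bed.
- bed (a point): Centre of the bed, on its surface. The depth slide is locked anywhere along the holder's x: the brass pin (6 mm thick, on the centre line, 9 mm above the bed) rests with its axis 13 to 37 mm ahead (+x) of this point. That setting is NOT measured: it must be seen or felt. The orange block, 14 mm high, begins 25 mm beyond the pin.
- entry (a point): Point on the bed 60 mm behind (-x of) its centre. Near here is the catch: a sprung brass tongue 30 mm wide, 3.5 mm above the bed, its upright face (+x side) 75.5 mm behind the resting pin's axis, a ramp on its other side. The blade presses it down easily (1.3 to 2.5 N); it snaps up behind the blade's plain tail end once the blade has pushed the pin in by more than 3.5 mm.
- pin (a joint): How far (m) the sprung pin is pushed in along the holder's +x; 0 = at rest, mechanical end 0.010. Not its position in the holder. Spring: 2 N to start it, then 2 N per mm: about 9 N at 3.5 mm (the catch can snap), 16 N at 7 mm (too far, harms the pin). A caught blade keeps it pushed in at about 3.5 mm.
- glue: Bystander: black glue bottle, 34 mm wide, 110 mm tall. Origin: centre of its underside.
- pail: Bystander: small steel pail, 72 mm wide, 70 mm tall. Origin: centre of its underside.
- jar: Bystander: amber jar, 56 mm wide, 70 mm tall. Origin: centre of its underside.
- pen_green: Bystander: green marker lying flat, 130 x 13 mm. Origin: centre of its underside.
- pen_pink: Bystander: pink-red marker lying flat, 130 x 13 mm. Origin: centre of its underside.
- charm: Bystander: green charm, 34 x 22 x 12 mm, lying between or near the blade rest and the holder. Origin: centre of its underside.
- goblet: Bystander: green wine glass, 66 mm wide, 150 mm tall. Origin: centre of its underside.
Mind the look-alikes: they are no part of the job. There is more than one size of the blade; the job needs the smaller. There is more than one size of the holder; the job needs the larger.

How it is judged:
By the outcome, as a careful person would: the job done as asked, in the order asked, and still so for the second after the job is handed in, with the robot touching nothing.
It also fails if it takes over 61 s, if anything falls off the work surface, if the arm or the gripper's body presses on something with over 40 N, if the wrist force passes 120 N, or if a joint passes its speed limit or range.

### The arm

A 6-joint arm with a two-finger parallel gripper is mounted at the origin on the work surface. World frame = base frame: x ahead of the robot, y to its left, z up, the work surface at z = 0. Lengths are in m, angles in rad, forces in N, time in s.
With the tool pointing down it reaches from about 0.35 to 0.975 m from the base axis. Payload 7.1 kg.
Tool frame: the origin (TCP) lies midway between the tips of the shut fingers; the grasp point (between the pads) lies 19 mm behind it; z points along the fingers, y is the line along which they close (so a half turn about z gives the same grasp; the last joint's range is limited). The gripper opens to 88 mm and grips with 3 to 60 N. Pads are 20 mm wide; open, the fingers measure 115 mm over their backs; the gripper's body (75 mm by 178 mm) begins 61 mm behind the grasp point.
Start: joints at [-1.357, 0.423, 1.63, -0, 1.089, -0.019], TCP at [0.144, -0.608, 0.223] pointing down, gripper open.
Joint ranges: [-3, 3], [-0.9, 2.11], [0.09, 2.58], [-1.31, 4.45], [0.11, 2.69], [-2.54, 2.54]. Speed limits (rad/s): [2.39, 2.39, 3.01, 3.14, 3.14, 3.14].

### API

Orientations are given as a unit quaternion [w, x, y, z].
In Python, from station import move_pose, movel, movej, command_gripper, wait, inverse_kinematics, read_camera, camera_info, MotionError, job_done, get_time, get_joint_pos, get_qvel, get_effort, get_tcp_pos, get_ee_rot, get_ft_force, get_ft_torque, get_grip_width, get_finger_force gives the robot as it stands. Calls block until the motion is done:
- move_pose(position, orientation): joint-space move of the TCP to a pose.
- movel(position, frame=None, v=0.15, until_force=None): straight line of the TCP; frame=None keeps the orientation; v is the mean speed in m/s. With until_force (N) it stops when the force on the tool has changed by that much, and returns True; else False.
- movej(angles): joint-space move.
- command_gripper(opening): opening from 0.0 (shut) to 1.0 (fully open); the grip force is fixed at half the most; returns when the fingers have stopped.
- wait(seconds).
- inverse_kinematics(position, orientation): joint angles nearest the present ones, or None.
- read_camera(name): name is "scene" or "top"; returns the picture (420x560x3 uint8, red, green, blue); there is no depth.
- camera_info(name): a dict with "intrinsics" (3x3 intrinsics, pixels), "dist" ([k1, k2, p1, p2, k3] as OpenCV has them; the pictures are not rectified), "T" (4x4, takes a point from camera to world coordinates). Camera axes: x right, y up, looking along -z (the intrinsics and any distortion apply to the point x, -y, -z); pixel columns grow to the right and rows downward; lengths in m; the calibration is good to about 2 mm. A picture is of the moment at which its call begins. camera_info takes no time and is no camera call.
A pose or a line that the arm cannot do raises MotionError and nothing moves.
- job_done(): hands the job in; it is judged then, once.
Readings, each from a call of its own:
- get_time(): time.
- get_joint_pos(): joint angles.
- get_qvel(): joint speeds.
- get_effort(): joint torques, N m.
- get_tcp_pos(): TCP position.
- get_ee_rot(): TCP orientation.
- get_ft_force(): force on the tool from outside, world axes, zero at the start.
- get_ft_torque(): the same for the moment, N m.
- get_grip_width(): opening from 0.0 (shut) to 1.0 (fully open).
- get_finger_force(): force on a finger pad.
Only numpy, scipy, OpenCV 4.12 (cv2) and the standard library are available. Lean on these libraries where they do the work, as an engineer would, in place of code of your own. Each camera call takes 0.05 s, during which the arm holds its last target. There are 200 camera calls.

## Working session

There is one attempt and no reset: what is moved stays moved. The work goes in short steps, each a Python script; the robot and the scene stay as the last script left them, time stands still between calls to the robot, and variables do not carry over. Pictures are saved under pics/ and viewed, at most 10 in all, crops included, and the job is handed in when it is done.

```bash
mkdir -p pics; ls; python3 - <<'E'
from station import *
import cv2
for n in("top","scene"):
    im=read_camera(n); cv2.imwrite(f"pics/{n}0.png",im[:,:,::-1]); i=camera_info(n); print(n,i["intrinsics"],i["dist"],i["T"])
print(get_time(),get_tcp_pos(),get_ee_rot())
E
```

```text
pics
top [[487.67625142   0.         282.57969368]
 [  0.         487.67625142 208.5110165 ]
 [  0.           0.           1.        ]] [-0.08378417  0.          0.          0.          0.        ] [[ 1.88762171e-02  9.89375694e-01 -1.44150699e-01  3.72001873e-01]
 [-9.99816439e-01  1.91522776e-02  5.27543560e-04 -7.72314265e-03]
 [ 3.28275298e-03  1.44114281e-01  9.89555606e-01  1.25584615e+00]
 [ 0.00000000e+00  0.00000000e+00  0.00000000e+00  1.00000000e+00]]
scene [[436.3107914    0.         274.16135715]
 [  0.         436.3107914  202.64502498]
 [  0.           0.           1.        ]] [0.02973734 0.         0.         0.         0.        ] [[ 0.69102243 -0.47501686  0.54483665  1.14567581]
 [ 0.72273856  0.44184852 -0.53143095 -0.61140982]
 [ 0.01170339  0.76100517  0.64864024  0.81290539]
 [ 0.          0.          0.          1.        ]]
0.1 [ 0.14410843 -0.60763947  0.22196846] [-6.91560296e-04  9.93234080e-01  1.16127429e-01 -6.79909861e-05]
```

View pics/top0.png

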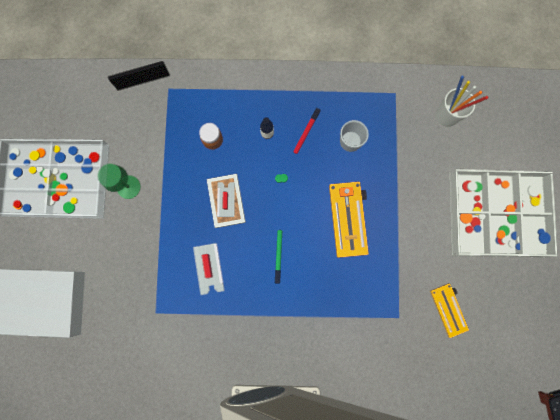

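View pics/scene0.png

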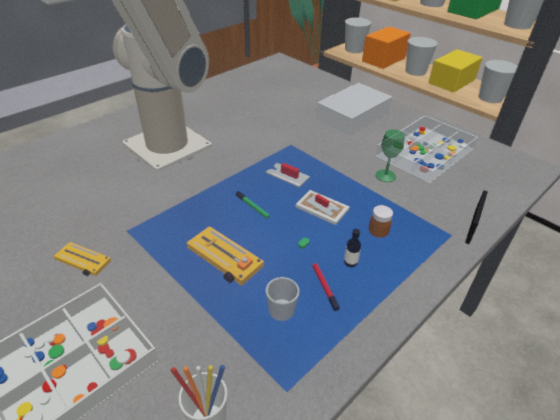

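Top view: candidate blades are at (226,200), on the white rest, and the larger one at (208,268), lying on the mat. I choose the one on the rest. Candidate holders are at (349,219), large, and (450,310), small. I choose the large one. Its orange block is at the image top, so its +x is roughly world +x. I'll check both choices in one close crop.

```bash
cat > h.py <<'E'
from station import *
import numpy as np, cv2
def ray(n,uv):
    i=camera_info(n); p=cv2.undistortPoints(np.array([[uv]],float),i["intrinsics"],np.array(i["dist"],float))[0,0]
    T=np.array(i["T"]); return T[:3,3],T[:3,:3]@np.array([p[0],-p[1],-1.])
def on(n,uv,z):
    o,d=ray(n,uv); return o+d*(z-o[2])/d[2]
def px(n,P):
    i=camera_info(n);T=np.array(i["T"]);q=T[:3,:3].T@(np.array(P)-T[:3,3]);q=q*[1,-1,-1]
    return cv2.projectPoints(q[None],np.zeros(3),np.zeros(3),i["intrinsics"],np.array(i["dist"],float))[0].ravel()
def avg(n,k=4): return np.mean([read_camera(n).astype(float) for _ in range(k)],0).astype(np.uint8)
E
python3 - <<'E'
from h import *
t=avg("top"); s=avg("scene")
np.save("t.npy",t);np.save("s.npy",s)
a=cv2.resize(t[170:232,200:252],None,fx=7,fy=7,interpolation=cv2.INTER_CUBIC) #364x434
b=cv2.resize(t[176:262,322:376],(378,602),interpolation=cv2.INTER_CUBIC)[:600]
c=np.zeros((600,742,3),np.uint8); c[:434,:364]=a; c[:,364:]=b
cv2.imwrite("pics/c1.png",c[:,:,::-1])
hsv=cv2.cvtColor(t,cv2.COLOR_RGB2HSV)
def comps(m,name,z):
    n,l,st,ce=cv2.connectedComponentsWithStats(m.astype(np.uint8))
    for k in range(1,n):
        if st[k,4]>25:
            r=cv2.minAreaRect(np.argwhere(l==k)[:,::-1].astype(np.float32))
            pts=[on("top",p,z)[:2] for p in cv2.boxPoints(r)]
            e1=pts[1]-pts[0];e2=pts[2]-pts[1]
            print(name,ce[k].round(1),st[k,4],on("top",ce[k],z).round(4),"sizes",np.linalg.norm(e1).round(3),np.linalg.norm(e2).round(3),"ang",np.degrees(np.arctan2(e1[1],e1[0])).round(1),np.degrees(np.arctan2(e2[1],e2[0])).round(1))
H,S,V=[hsv[:,:,k].astype(int) for k in range(3)]
roi=np.zeros(H.shape,bool);roi[170:300,190:375]=1
comps(roi&((H<6)|(H>172))&(S>150),"red",.038)
comps(roi&(H>18)&(H<32)&(S>150),"yel",.02)
comps(roi&(H>38)&(H<85)&(S>120),"green",.012)
comps(roi&(S<130)&~((H>100)&(H<125)&(S>100)),"white",.012)
E
```

```text
red [224.5 200. ] 66 [0.5683 0.139  0.038 ] sizes 0.008 0.041 ang -88.9 -177.9
red [206.5 265.3] 138 [0.4031 0.1782 0.038 ] sizes 0.015 0.058 ang -79.3 -168.3
yel [348.  220.5] 1597 [ 0.5243 -0.1762  0.02  ] sizes 0.08 0.189 ang -82.4 -173.9
green [281.1 177.8] 86 [ 0.6339 -0.0031  0.012 ] sizes 0.031 0.021 ang -88.9 -179.0
green [278.4 249.5] 187 [4.474e-01 2.000e-04 1.200e-02] sizes 0.102 0.012 ang -1.5 -91.6
white [225.6 200.6] 1511 [0.5711 0.1393 0.012 ] sizes 0.083 0.132 ang -78.7 -168.3
white [363.2 195.2] 44 [ 0.5923 -0.2171  0.012 ] sizes 0.01 0.034 ang -84.0 -175.6
white [348.2 215.2] 139 [ 0.539  -0.1779  0.012 ] sizes 0.01 0.102 ang -82.5 -173.7
white [360.  223.3] 149 [ 0.5185 -0.2082  0.012 ] sizes 0.008 0.12 ang -82.5 -173.9
white [338.6 225.4] 114 [ 0.5122 -0.1531  0.012 ] sizes 0.006 0.12 ang -82.5 -173.5
white [351.5 243.9] 39 [ 0.4651 -0.1864  0.012 ] sizes 0.008 0.026 ang -89.0 180.0
white [208.4 268.1] 995 [0.3966 0.1769 0.012 ] sizes 0.063 0.124 ang -79.7 -168.9
white [277.1 275.8] 40 [0.3808 0.0023 0.012 ] sizes 0.008 0.03 ang -88.9 -178.9
```

View pics/c1.png

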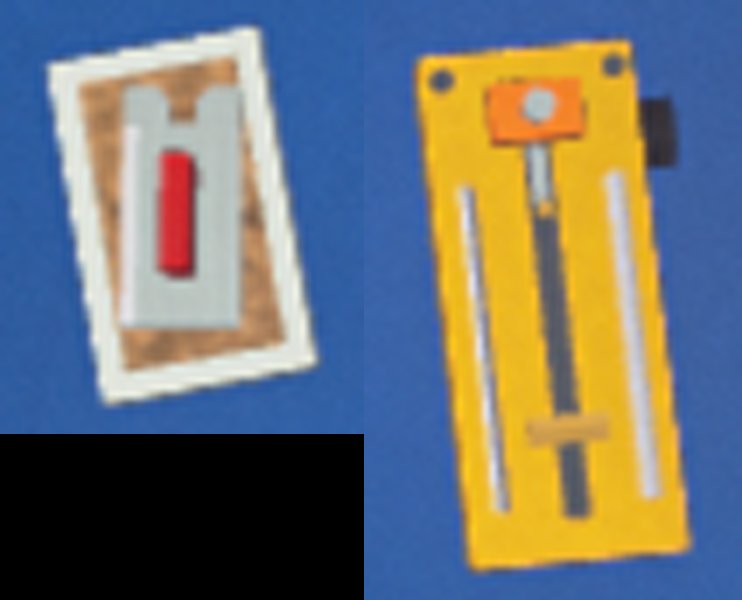

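The crop confirms both choices. The blade on the rest has its notch up (crop (182,115)) and its rib at crop (176,213). The large holder has its pin tip at crop (545,208), i.e. pixel (348,206), and its catch at crop (568,428), i.e. pixel (351,237). Next I turn these into poses.

```bash
python3 - <<'E'
from h import *
A=lambda x,y,z:on("top",((x+.5)/7-.5+200,(y+.5)/7-.5+170),z)
B=lambda x,y,z:on("top",((x-364+.5)/7-.5+322,(y+.5)/7-.5+176),z)
bl=[A(122,326,.016),A(240,328,.016),A(240,88,.016),A(124,88,.016)]
c=np.mean(bl,0); d=(bl[2]+bl[3]-bl[0]-bl[1])/2
print("blade c",c,"len",np.linalg.norm(d),"wid",np.linalg.norm(bl[0]-bl[1]),"yaw",np.degrees(np.arctan2(d[1],d[0])))
print("rib top c",A(174,212,.038), "pred from plate",c-.005*d/np.linalg.norm(d))
t=np.load("t.npy");s=np.load("s.npy")
for n,im in(("top",t),("scene",s)):
    hsv=cv2.cvtColor(im,cv2.COLOR_RGB2HSV);m=((hsv[:,:,0]>14)&(hsv[:,:,0]<34)&(hsv[:,:,1]>120)).astype(np.uint8)
    if n=="top": m[:, :320]=0;m[:,376:]=0;m[:170]=0;m[265:]=0
    else: m[:,:180]=0;m[:,270:]=0;m[:225]=0;m[285:]=0
    m=cv2.morphologyEx(m,cv2.MORPH_CLOSE,np.ones((9,9)))
    k=max(cv2.findContours(m,0,1)[0],key=cv2.contourArea)
    r=cv2.minAreaRect(k); 
    if n=="top":
        P=np.array([on(n,p,.02) for p in cv2.boxPoints(r)]); print("holder rect c",P.mean(0),"sides",[np.linalg.norm(P[i]-P[i-1]).round(4) for i in range(4)])
        e=max([P[i]-P[i-1] for i in range(4)],key=np.linalg.norm);print("yaw",np.degrees(np.arctan2(e[1],e[0]))%180)
HC=P.mean(0);
co=[B(418,55,.02),B(631,41,.02),B(689,549,.02),B(472,570,.02)]
print("crop corners c",np.mean(co,0)); d=(co[0]+co[1]-co[2]-co[3])/2
yaw=np.arctan2(d[1],d[0]);print("yaw",np.degrees(yaw),np.linalg.norm(d),np.linalg.norm(co[0]-co[1]))
HC=np.mean(co,0);u=np.array([np.cos(yaw),np.sin(yaw),0]);v=np.array([-u[1],u[0],0])
for nm,p in(("pin",B(545,207,.029)),("catch front",B(566,413,.0235)),("block rear",B(538,143,.034)),("cheekL end",B(465,187,.025)),("cheekL tail",B(501,512,.025)),("cheekR end",B(613,172,.025)),("cheekR tail",B(652,497,.025))):
    w=p-HC;print(nm,p.round(4),"along",(w@u).round(4),"lat",(w@v).round(4))
for nm,P in (("bladec",c),("holderc",HC),("pin",B(545,207,.029))): print(nm,"scene px",px("scene",P).round(1))
E
python3 - <<'E'
import numpy as np,cv2
s=np.load("s.npy");a=cv2.resize(s[222:282,182:267],None,fx=7,fy=7,interpolation=2)[:420]
b=cv2.resize(s[185:225,290:355],(455,280),interpolation=2)
c=np.zeros((420+180,800,3),np.uint8);c[:420,:595]=a;c[420:600,:292]=cv2.resize(b,(292,180))
cv2.imwrite("pics/c2.png",c[:,:,::-1])
E
```

```text
blade c [0.57421942 0.13925313 0.016     ] len 0.0892364539677039 wid 0.04334518509584836 yaw 1.8324464880614497
rib top c [0.56869902 0.1392711  0.038     ] pred from plate [0.56922197 0.13909325 0.016     ]
holder rect c [ 0.52908721 -0.17696818  0.02      ] sides [np.float64(0.1893), np.float64(0.0813), np.float64(0.1899), np.float64(0.0796)]
yaw 6.067045344420677
crop corners c [ 0.52924734 -0.17752661  0.02      ]
yaw 6.2270096042277014 0.1892115721675653 0.07924086203695274
pin [ 0.5626 -0.1735  0.029 ] along 0.0336 lat 0.0004
catch front [ 0.488  -0.1819  0.0235] along -0.0415 lat 0.0001
block rear [ 0.5853 -0.1703  0.034 ] along 0.0565 lat 0.0011
cheekL end [ 0.57   -0.1447  0.025 ] along 0.0441 lat 0.0282
cheekL tail [ 0.4516 -0.1582  0.025 ] along -0.0751 lat 0.0276
cheekR end [ 0.5767 -0.1991  0.025 ] along 0.0448 lat -0.0266
cheekR tail [ 0.4579 -0.2129  0.025 ] along -0.0747 lat -0.0275
bladec scene px [323.4 203.8]
holderc scene px [225.  250.7]
pin scene px [234.7 254.6]
```

View pics/c2.png

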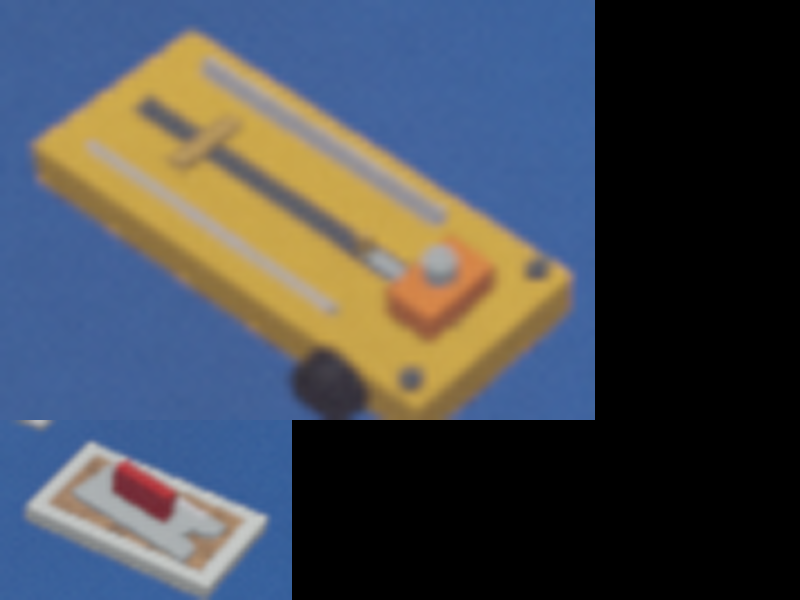

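The scene view at crop (366,240) and (205,143) agrees with the top view. Along the holder's axis the pin sits at about +33.6 mm, the catch face at −41.5 mm (75 apart, as it must be) and the cheeks at −75 to +44.5. Now the pick.

```bash
cat >> h.py <<'E'
Q=lambda deg:[0,np.cos(np.radians(deg)/2),np.sin(np.radians(deg)/2),0]
def st(m): print(m,"t",round(get_time(),2),"tcp",np.round(get_tcp_pos(),4),"F",np.round(get_ft_force(),2),"w",round(get_grip_width(),3),"ff",np.round(get_finger_force(),1),flush=True)
E
python3 - <<'E'
from h import *
command_gripper(.45)
x,y=.569,.1392
move_pose([x,y,.12],Q(1.8)); st("above")
movel([x,y,.045],v=.12)
print(movel([x,y,.019],v=.03,until_force=4)); st("down")
if get_tcp_pos()[2]>.0195: print("early touch")
command_gripper(0.0); st("grip"); print(get_ft_torque())
movel([x,y,.06],v=.08); wait(.2); st("lift")
cv2.imwrite("pics/lift.png",cv2.resize(read_camera("scene")[150:240,270:390],(800,600),interpolation=2)[:,:,::-1])
np.save("tl.npy",read_camera("top"))
E
```

```text
above t 4.42 tcp [0.5693 0.1386 0.1201] F [ 1.57  0.3  -0.02] w 0.452 ff 0.0
False
down t 6.21 tcp [0.5692 0.1392 0.0191] F [-0.51 -0.2   0.26] w 0.449 ff 0.0
grip t 6.75 tcp [0.5691 0.1392 0.0191] F [0.54 0.26 1.04] w 0.134 ff 30.0
[-0.03365405  0.04743473  0.03660152]
lift t 7.61 tcp [0.5686 0.1391 0.0595] F [-0.54  0.13 -1.23] w 0.137 ff 30.0
```

View pics/lift.png

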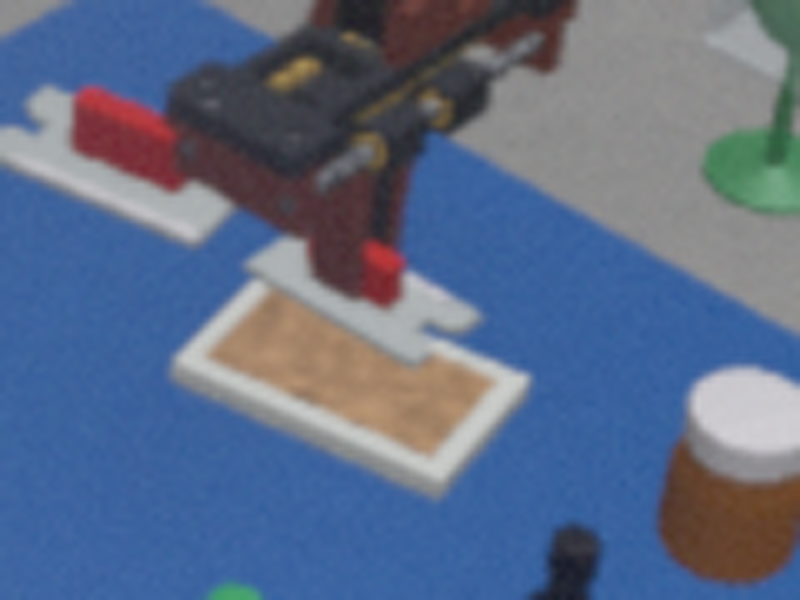

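Gripped: the width is 12 mm, and the blade is level and clear of the rest in the picture. Next I carry it to just above the bed and look.

```bash
cat >> h.py <<'E'
YAW=6.15; U=np.array([np.cos(np.radians(YAW)),np.sin(np.radians(YAW)),0]); V=np.array([-U[1],U[0],0])
HC=np.array([.5292,-.1773,0])
def H(a,l,z): return list(HC+a*U+l*V+[0,0,z])
def ax(p): w=np.array(p)-HC; return w@U,w@V
E
python3 - <<'E'
from h import *
p=get_tcp_pos()
movel([p[0],p[1],.13],v=.2)
move_pose(H(-.0234,.0003,.13),Q(YAW)); st("over")
movel(H(-.0234,.0003,.038),v=.1); wait(.3); st("hover")
t=avg("top",3);s=avg("scene",3);np.save("t2.npy",t)
c=np.zeros((600,800,3),np.uint8);c[:,:378]=cv2.resize(t[176:262,322:376],(378,602),interpolation=2)[:600]
c[:300,378:]=cv2.resize(s[225:281,186:265],(422,300),interpolation=2)
b=s[210:290,180:290];c[300:,378:]=cv2.resize(b,(422,300),interpolation=2)
cv2.imwrite("pics/hov.png",c[:,:,::-1])
# predicted scene pixels of the plate's two front corners, underside, from the TCP
tc=np.array(get_tcp_pos());
for l in(-.022,.022):
  q=tc+.05*U+l*V+[0,0,-.0071]; print("front corner pred",px("scene",q).round(1),"crop",(px("scene",q)-[186,225])*[422/79,300/56]+[378,0], "top crop",(px("top",q)-[322,176])*7)
E
```

```text
over t 9.44 tcp [ 0.5061 -0.1788  0.1296] F [ 0.32 -0.5  -1.19] w 0.134 ff 30.0
hover t 10.81 tcp [ 0.5062 -0.1796  0.0384] F [-0.57 -1.19 -1.91] w 0.135 ff 30.0
front corner pred [226.2 257.8] crop [592.88385738 175.70557584] top crop [240.36214382 216.98965618]
front corner pred [238.9 247.7] crop [660.69463231 121.54610852] top crop [120.38229453 227.51006466]
```

View pics/hov.png

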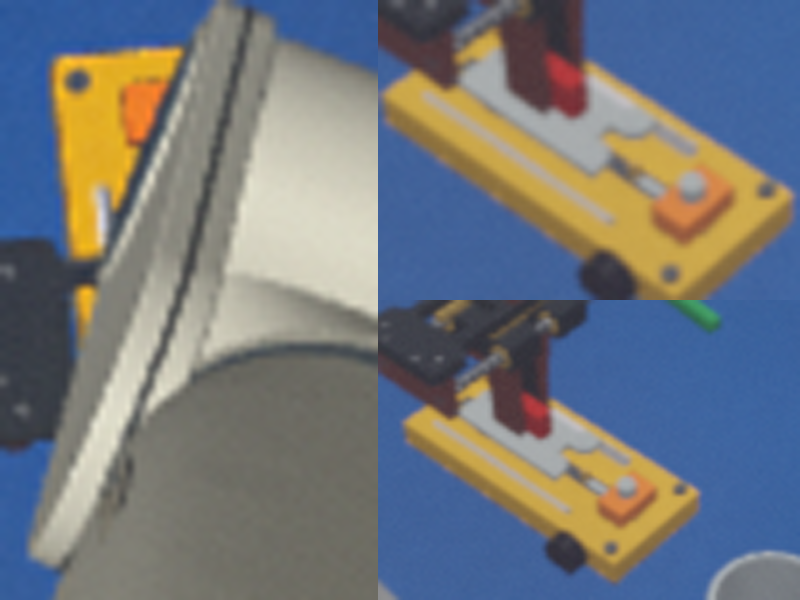

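The scene view shows the blade hovering between the cheeks. Its front corners, at about (592,178) and (655,128) in the crop, match the prediction within about 1 pixel, and the notch faces the pin. I'll lower it gently.

```bash
python3 - <<'E'
from h import *
f=lambda k=8:np.mean([get_ft_force() for _ in range(k)],0)
b=f();print("base",b)
print(movel(H(-.0234,.0003,.0255),v=.015,until_force=4)); wait(.2); st("touch"); print("dF",f()-b, get_ft_torque(), ax(get_tcp_pos()))
E
```

```text
base [ 0.22076304 -0.36780803 -1.29997083]
True
touch t 12.01 tcp [ 0.5059 -0.1795  0.0271] F [-0.69 -0.23  5.47] w 0.135 ff 30.0
dF [-0.90826327  0.133402    6.76877282] [ 0.08487969  0.07461845 -0.03477823] (np.float64(-0.023416880541312312), np.float64(0.00031572809831525783))
```

```bash
cat >> h.py <<'E'
def f(k=8):
    F=np.mean([get_ft_force() for _ in range(k)],0)-[.0,-.3,-1.3]; return round(F@U,2),round(F@V,2),round(F[2],2)
E
python3 - <<'E'
from h import *
movel(H(-.0234,.0003,.0273),v=.01); wait(.15); print("relaxed",f(),get_tcp_pos()[2])
a=-.0234
for da in (.003,.006,.009,.012,.014):
    hit=movel(H(a+da,.0003,.0273),v=.02,until_force=6); wait(.1)
    print(da,hit,f(),np.round(ax(get_tcp_pos()),4),get_tcp_pos()[2].round(4),round(get_time(),2),flush=True)
    if hit: break
E
```

```text
relaxed (np.float64(-0.3), np.float64(0.75), np.float64(1.53)) 0.027220302035646234
0.003 False (np.float64(0.28), np.float64(0.32), np.float64(1.33)) [-0.0203  0.0003] 0.0272 12.81
0.006 False (np.float64(-0.41), np.float64(1.21), np.float64(2.38)) [-0.0171  0.0003] 0.0273 13.21
0.009 False (np.float64(0.69), np.float64(0.77), np.float64(0.93)) [-0.0142  0.0003] 0.0273 13.61
0.012 False (np.float64(0.37), np.float64(0.87), np.float64(0.87)) [-0.0112  0.0003] 0.0273 14.01
0.014 False (np.float64(0.49), np.float64(0.74), np.float64(1.78)) [-0.0093  0.0003] 0.0273 14.36
```

```bash
cat >> h.py <<'E'
def fm(n=5):
    r=[]
    for _ in range(n): wait(.03); r.append(f(4))
    return np.mean(r,0).round(2)
E
python3 - <<'E'
from h import *
a=-.0094; 
while a<.002:
    a+=.001 if a<-.0075 else .0005
    movel(H(a,.0003,.0273),v=.01)
    F=fm(); print(round(a,4),F,np.round(ax(get_tcp_pos()),4),get_tcp_pos()[2].round(4),round(get_time(),2),flush=True)
    if F[0]<-7: break
E
```

```text
-0.0084 [-0.53  0.31  1.57] [-0.0084  0.0003] 0.0273 14.78
-0.0074 [-0.41  0.29  2.1 ] [-0.0073  0.0003] 0.0273 15.19
-0.0069 [-0.38  0.62  1.23] [-0.0069  0.0003] 0.0273 15.61
-0.0064 [-0.47  0.48  1.28] [-0.0064  0.0003] 0.0273 16.02
-0.0059 [-1.    0.2   1.39] [-0.0059  0.0003] 0.0273 16.44
-0.0054 [-2.96 -0.29  2.87] [-0.0057  0.0004] 0.0272 16.86
-0.0049 [-4.73 -0.25  3.78] [-0.0052  0.0004] 0.0272 17.27
-0.0044 [-5.33  0.31  3.82] [-0.0047  0.0004] 0.0272 17.69
-0.0039 [-5.97 -0.55  4.66] [-0.0044  0.0004] 0.0272 18.11
-0.0034 [-6.62  0.01  4.91] [-0.0041  0.0004] 0.0272 18.52
-0.0029 [-7.24 -0.83  5.81] [-0.0039  0.0005] 0.0272 18.94
```

Pin contact was felt at along = −5.6 mm, where the vision predicted −5.4. I keep pushing, with the press slightly relieved, to about 4.3 mm of pin travel.

```bash
python3 - <<'E'
from h import *
a=-.0029; z=.0275
while a<.004:
    a+=.0004
    movel(H(a,.0003,z),v=.01)
    F=fm(); p=ax(get_tcp_pos())[0]; print(round(a,4),F,np.round(ax(get_tcp_pos()),4),get_tcp_pos()[2].round(4),np.round(get_ft_torque(),2),round(get_time(),2),flush=True)
    if p>-.0015 or F[0]<-14.5 or F[2]>9: break
E
```

```text
-0.0025 [-7.62 -0.9   4.89] [-0.0036  0.0005] 0.0273 [-0.38  1.3  -0.05] 19.36
-0.0021 [-8.48 -0.88  5.2 ] [-0.0034  0.0005] 0.0273 [-0.39  1.38 -0.03] 19.77
-0.0017 [-8.89 -1.13  5.88] [-0.0032  0.0005] 0.0273 [-0.48  1.51 -0.04] 20.19
-0.0013 [-9.36 -0.83  6.57] [-0.003   0.0006] 0.0273 [-0.45  1.66 -0.07] 20.61
-0.0009 [-10.26  -0.98   7.2 ] [-0.0028  0.0006] 0.0273 [-0.55  1.7  -0.07] 21.02
-0.0005 [-10.25  -1.27   6.35] [-0.0024  0.0006] 0.0272 [-0.46  1.56 -0.09] 21.44
-0.0001 [-10.85  -1.69   7.32] [-0.0022  0.0006] 0.0272 [-0.56  1.63 -0.06] 21.86
0.0003 [-11.76  -1.72   7.58] [-0.002   0.0006] 0.0272 [-0.62  1.82 -0.1 ] 22.27
0.0007 [-12.75  -1.84   8.2 ] [-0.0018  0.0006] 0.0272 [-0.65  1.95 -0.06] 22.69
0.0011 [-13.2   -1.92   8.89] [-0.0016  0.0007] 0.0272 [-0.7   1.97 -0.08] 23.11
0.0015 [-13.7   -2.37   9.7 ] [-0.0014  0.0007] 0.0272 [-0.75  2.08 -0.07] 23.52
```

```bash
python3 - <<'E'
from h import *
for z in(.0279,.0283,.0286):
    movel(H(.0015,.0001,z),v=.01)
    F=fm(); print(z,F,np.round(ax(get_tcp_pos()),4),get_tcp_pos()[2].round(4),np.round(get_ft_torque(),2),round(get_time(),2),flush=True)
s=avg("scene",6)
c=np.zeros((600,800,3),np.uint8);c[:]=cv2.resize(s[225:285,186:266],(800,600),interpolation=2)
cv2.imwrite("pics/push.png",c[:,:,::-1])
# where the catch top (front edge, centre & ends) projects
for l in(-.015,0,.015): print("catch px crop",(px("scene",H(-.0415,l,.0235))-[186,225])*10)
E
```

```text
0.0279 [-12.42  -1.6    6.08] [-0.0013  0.0006] 0.0273 [-0.68  2.01 -0.09] 23.94
0.0283 [-11.    -2.38   3.22] [-0.0013  0.0006] 0.0274 [-0.63  1.89 -0.09] 24.36
0.0286 [-10.05  -2.44   0.53] [-0.0013  0.0007] 0.0275 [-0.69  1.77 -0.14] 24.77
catch px crop [228.9611016  200.42534481]
catch px crop [272.69551644 167.75319306]
catch px crop [315.71889494 135.6116542 ]
```

View pics/push.png

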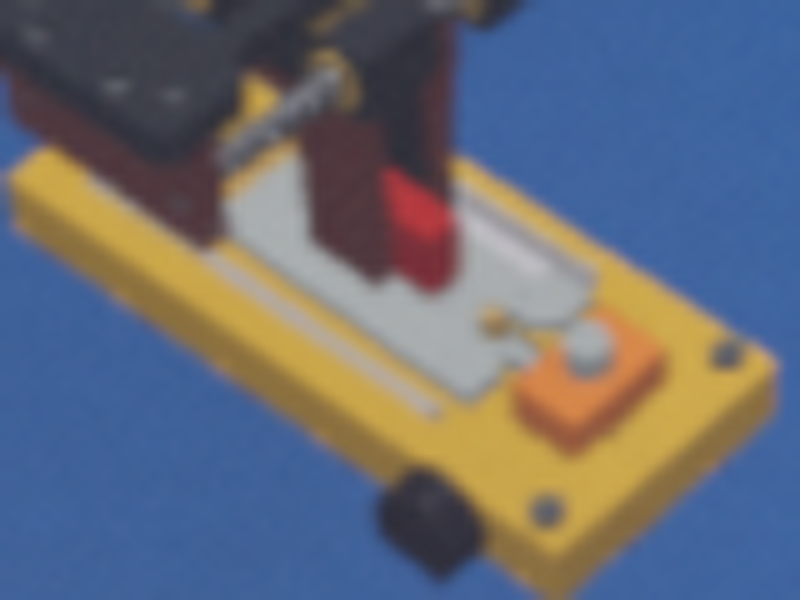

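The picture shows the pin seated at the bottom of the notch, at (495,320). With the press removed, the push is about 10 N (pin at about 3.9 mm). I'll go a little further for margin, then back off and check that the catch takes the load.

```bash
python3 - <<'E'
from h import *
def rep(a,z):
    movel(H(a,.0000,z),v=.01)
    F=fm(); print(round(a,4),F,np.round(ax(get_tcp_pos()),4),get_tcp_pos()[2].round(4),round(get_time(),2),flush=True); return F
for a in(.0020,.0025,.0030):
    F=rep(a,.0285)
    if F[0]<-11.8: break
wait(.2)
print("back")
while a>-.0045:
    a-=.0008; F=rep(a,.0279)
    if F[0]>-1: break
E
```

```text
0.002 [-11.04  -2.03   2.33] [-0.001   0.0006] 0.0275 25.49
0.0025 [-12.29  -2.18   3.28] [-0.0008  0.0007] 0.0275 25.91
back
0.0017 [-11.24  -1.27   5.21] [-0.0008  0.0006] 0.0273 26.52
0.0009 [-9.83 -1.15  4.16] [-0.0013  0.0005] 0.0273 26.94
0.0001 [-8.94 -0.53  3.03] [-0.0018  0.0005] 0.0273 27.36
-0.0007 [-8.22 -1.03  2.61] [-0.0024  0.0004] 0.0273 27.77
-0.0015 [-5.66  0.01  0.08] [-0.0025  0.0004] 0.0273 28.19
-0.0023 [-2.6   1.63 -5.21] [-0.0025  0.0003] 0.0276 28.61
-0.0031 [ 0.56  3.63 -5.02] [-0.0027  0.0001] 0.028 29.02
```

At −2.5 mm the blade stops moving while the push falls to 0, so the catch has it. I'll neutralise the forces, let go and look.

```bash
python3 - <<'E'
from h import *
movel(H(-.0025,.0003,.0275),v=.01); print(fm(),np.round(ax(get_tcp_pos()),4),get_tcp_pos()[2])
command_gripper(.3); st("open")
p=np.array(get_tcp_pos()); movel(list(p+[0,0,.03]),v=.04); movel(list(p+[0,0,.15]),v=.2); st("up")
move_pose([.40,.0,.25],Q(0)); wait(.3); st("away")
t=avg("top",6);s=avg("scene",6)
c=np.zeros((600,800,3),np.uint8);c[:,:378]=cv2.resize(t[176:262,322:376],(378,602),interpolation=2)[:600]
c[:300,378:]=cv2.resize(s[225:281,186:265],(422,300),interpolation=2)
c[300:,380:]=cv2.resize(t[60:340,120:512],(420,300))
cv2.imwrite("pics/end.png",c[:,:,::-1])
E
```

```text
[-3.96  2.16  1.92] [-0.0026  0.0001] 0.027752235765969684
open t 29.9 tcp [ 0.5271 -0.1774  0.0276] F [ 0.05  0.22 -1.17] w 0.299 ff 0.0
up t 31.55 tcp [ 0.5264 -0.1772  0.1768] F [-0.78 -0.14 -1.17] w 0.303 ff 0.0
away t 32.77 tcp [ 0.4003 -0.0005  0.2496] F [ 1.88  0.38 -1.1 ] w 0.3 ff 0.0
```

View pics/end.png

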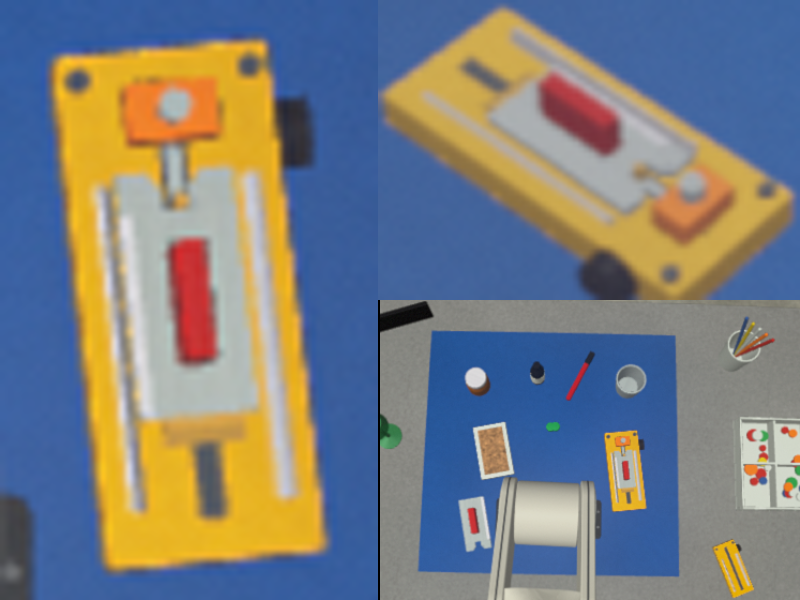

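The blade lies between the cheeks with the pin in its notch at (181,200), about 3 mm further in than at rest. The catch stands fully visible behind the tail at (203,428), and the bystanders are unmoved.

```bash
python3 -c "
from station import *
print(get_time(),job_done())"
```

```text
the job is handed in; nothing more can be done
33.3667 None
```

The job is handed in at 33.4 s: the blade is on the pin and held by the catch behind its tail, the gripper is clear, and the last picture shows the other things still in place.

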